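# Right the fallen dropper bottle and show its base to the inspection camera

## Robot

A 6-joint arm with a two-finger parallel gripper is mounted at the origin on a cart in front of the work surface, level with it; the furniture and walls round the work are solid. World frame = base frame: x ahead of the robot, y to its left, z up, the work surface at z = 0. Lengths are in m, angles in rad, forces in N, time in s.
With the tool pointing down it reaches from about 0.275 to 0.875 m from the base axis. Payload 12.5 kg.
Tool frame: the origin (TCP) lies on the centre line of the jaws, within the pads' length; the fingertips stand arm.tip_reach ahead of it and the grasp point (between the pads) lies 11 mm behind it (arm.tip_reach is the distance from the TCP to the fingertips, in m); z points along the fingers, y is the direction in which the jaws open and shut (so a half turn about z gives the same grasp; the last joint's range is limited). The gripper opens to 85 mm and grips with 20 to 120 N. Pads are 22 mm wide; open, the fingers measure 114 mm over their backs; the gripper's body (76 mm by 85 mm) begins 54 mm behind the grasp point. The pads swing forward as they close: fully open they stand 13 mm farther back than shut.
Start: joints at [1.125, 0.351, 1.652, -0, 1.139, -0.085], TCP at [0.194, 0.515, 0.239] pointing down, gripper open.
Joint ranges: [-2.75, 2.75], [-0.79, 2.1], [0.01, 2.65], [-1.57, 4.71], [0.07, 3.14], [-2.87, 2.87]. Speed limits (rad/s): [2.22, 2.22, 2.79, 3.14, 3.14, 3.14].

## Interface

Orientations are given as a unit quaternion [x, y, z, w].
In Python, from bench import arm gives the robot as it stands.
- The arm moves only by the tool step_arm, never from a script. Its argument "steps" is one flat list of numbers, 6 for each row, row after row: the shift along the tool's x, y, z in mm, then the turn, a rotation vector about the tool's x, y, z in units of 8 degrees (1.0 is 8 degrees). In form: [tx, ty, tz, wx, wy, wz, tx, ty, tz, wx, wy, wz, ...]. A call has 1 to 20 rows; each row shifts and turns the commanded pose from where the row before left it, along the tool's axes as they then stand; what a row does not reach is not made up. A row lasts 1/10 s, in which the tool goes at most 50 mm and 8.59 degrees, less where a joint would pass 70% of its speed; a pose out of reach is approached as far as the arm can. A call is refused whole if a number of a shift passes 50 or a number of a turn 1, either way. A call with a gripper value outside its range is refused whole. "jaw" is the closure, from -1 (fully open) to 1 (shut), set as the call begins (left out, the last holds). The fingers move at their own pace and stop on an object; "newtons" is the grip in N (left out, the last holds). Time passes only in rows, so rows that do not move let the fingers close. It gives the time, the measured TCP pose, the force and the opening at its end, in the units of the state.
- arm.state(): the state, without advancing time (a new reading comes with each control period).
- arm.camera(name): name is "scene" or "top"; returns a dict with "img" (384x512x3 uint8, red, green, blue), "intrinsics" (3x3 intrinsics, pixels), "D" ([k1, k2, p1, p2, k3] as OpenCV has them; the pictures are not rectified), "eye" and "attitude" of the camera in the world. Camera axes: x right, y down, z forward; pixel columns grow to the right and rows downward; lengths in m; the calibration is good to about 2 mm. A picture is of the moment at which its call begins. There is no depth.
- arm.close_job(): hands the job in, once; it reports no verdict.
The state is a dict: "time_s": time; "joint_positions": joint angles; "joint_vel": joint speeds; "effort": joint torques, N m; "tcp_pos": TCP position; "eef_rot": TCP orientation; "contact_force": force on the tool from outside, world axes, zero at the start; "torque": the same for the moment, N m; "width": finger opening in m.
Only numpy, scipy, OpenCV 4.12 (cv2) and the standard library are available. Lean on these libraries where they do the work, as an engineer would, in place of code of your own. Each camera call takes 0.05 s, during which the arm holds its last target. There are 200 camera calls.

## Task

One dropper bottle has been knocked over in the grey plastic lane. Stand it back up in its gap in line with the other bottles and let go of it, to see that it stands by itself; then pick it up again and show its underside to the inspection camera: hold it level with the lens and about 12 cm straight in front of it, leaning about 30 degrees from upright with its base swung toward the lens and its cap away from it, and finish while still holding it there. Leave the other bottles standing where they are, and do not disturb the camera.

Things in the scene. Friction and masses are not known exactly. Their poses are not given: they have to be found in the camera images.
- fallen_bottle: the only dropper bottle lying on its side, in the lane, its cap pointing roughly away from the robot: a round body 25 mm in diameter and 50 mm long, then a tapered cap 20 mm in diameter, 66 mm in all, about 30 g, rigid, fit to grip anywhere on the body; it can roll. Origin at the centre of its underside (base), z along its axis from base to cap
- fallen_mid (a point): the middle of the fallen bottle: on its axis, 33 mm from the base
- fallen_cap (a point): the top of the fallen bottle's cap: on its axis, 66 mm from the base
- bottle_1: brown dropper bottle like the fallen one (25 mm diameter, 66 mm tall), standing in the lane; origin at the centre of its underside, z up its axis
- bottle_2: brown dropper bottle like the fallen one (25 mm diameter, 66 mm tall), standing in the lane; origin at the centre of its underside, z up its axis
- bottle_3: brown dropper bottle like the fallen one (25 mm diameter, 66 mm tall), standing in the lane; origin at the centre of its underside, z up its axis
- lane: fixed shallow grey plastic channel, 124 x 326 mm; floor 4 mm above the worktop, lips 4 mm thick, 12 mm high all round. Origin under its centre at worktop level, x away from the robot, y along it. Four bottles share a row along y at about x = -20 mm, 65 mm apart: three stand, the fallen one lies across the lane in its gap, its base end in the row
- lens (a point): the front glass centre of the inspection camera (44 mm black box with a 42 mm round lens, on a column at the back right); the camera looks level along this point's -x, toward the robot's side; z up. It stands 0.17 to 0.25 m above the worktop, its column reaches 0.35 m
- view (a point): the point in the air on the lens axis, 120 mm in front of the lens, where the middle of the bottle is to be held; this point's z is the direction wanted for the bottle's base-to-cap axis (30 degrees from upright, cap away from the lens), its y is level and square to the lens axis

How it is judged:
On the way:
1. the fallen bottle stands upright on the lane floor in its gap, let go and at rest (angle between fallen_bottle's own z axis and vertical below 0.1 rad and z of fallen_bottle in the frame of lane below 0.008 m and x of fallen_bottle in the frame of lane between -0.055 and 0.015 m and distance of fallen_bottle from where it was at the start of the episode below 0.045 m and contact force between fallen_bottle and the fingers below 0.1 N and linear speed of fallen_bottle below 0.03 m/s), for 0.3 s.
At the end, for the whole second after the job is handed in: The fingers hold the bottle still in the air, its middle within 30 mm of the point 120 mm before the lens, its axis within 15 degrees of the asked lean, base toward the lens; the others stand upright within 25 mm, the camera within 10 mm, of where they were (distance between fallen_mid and view below 0.03 m and angle between the z axis of fallen_bottle and the z axis of view, either way round below 0.26 rad and z of fallen_cap in the frame of view above 0 m and height (world z) of fallen_bottle above 0.1 m and contact force between fallen_bottle and the fingers above 0.5 N and linear speed of fallen_bottle below 0.03 m/s and angle between each of bottle_1, bottle_2, bottle_3's own z axis and vertical below 0.15 rad and distance of each of bottle_1, bottle_2, bottle_3 from where it was at the start of the episode below 0.025 m and distance of lens from where it was at the start of the episode below 0.01 m); the arm keeps its last pose, push and grip.
It fails at once if another bottle is knocked over or shifted more than 25 mm (angle between any of bottle_1, bottle_2, bottle_3's own z axis and vertical above 0.5 rad or distance of any of bottle_1, bottle_2, bottle_3 from where it was at the start of the episode above 0.025 m).
It fails at once if the camera is pushed more than 10 mm (distance of lens from where it was at the start of the episode above 0.01 m).
It also fails if it takes over 58 s, if anything falls off the work surface, if the arm or the gripper's body presses on something with over 40 N, if the wrist force passes 120 N, or if a joint passes its speed limit or range.

## Working session

There is one attempt and no reset: what is moved stays moved. The work goes in short steps, Python scripts to look and compute and a tool call to move; the robot and the scene stay as the last step left them, time stands still between calls to the robot, and variables do not carry over. Pictures are saved under pics/ and viewed, about 8 in all and at most 12, crops included, and the job is handed in when it is done.

Besides the shell and the picture viewer there is one more tool, called as name(argument=value, ...) on one line, values as JSON. step_arm: Moves the arm, as the interface text tells. Its arguments: {"type":"object","properties":{"steps":{"type":"array","items":{"type":"number"}},"jaw":{"type":"number"},"newtons":{"type":"number"}},"required":["steps"]}

```bash
mkdir -p pics; ls; cat > h.py <<'E'
import numpy as np, cv2
from scipy.spatial.transform import Rotation as R
from bench import arm
def att(c):
    a=np.array(c["attitude"],float)
    return a if a.shape==(3,3) else R.from_quat(a).as_matrix()
def snap(n,f=None):
    c=arm.camera(n)
    if f: cv2.imwrite(f,c["img"][:,:,::-1])
    return c
def ray(c,uv):
    p=cv2.undistortPoints(np.array(uv,float).reshape(-1,1,2),np.array(c["intrinsics"],float),np.array(c["D"],float)).reshape(-1,2)
    d=np.c_[p,np.ones(len(p))]@att(c).T
    return np.array(c["eye"],float),d
def plane(c,uv,z):
    e,d=ray(c,uv); return e+d*((z-e[2])/d[:,2])[:,None]
def tri(c1,u1,c2,u2):
    e1,d1=ray(c1,u1);e2,d2=ray(c2,u2);o=[]
    for a,b in zip(d1,d2):
        s=np.linalg.lstsq(np.c_[a,-b],e2-e1,rcond=None)[0]; p=e1+a*s[0];q=e2+b*s[1]
        o.append(np.r_[(p+q)/2,np.linalg.norm(p-q)])
    return np.array(o)
def proj(c,P):
    Rm=att(c).T; t=-Rm@np.array(c["eye"],float)
    return cv2.projectPoints(np.array(P,float).reshape(-1,1,3),cv2.Rodrigues(Rm)[0],t,np.array(c["intrinsics"],float),np.array(c["D"],float))[0].reshape(-1,2)
E
python3 - <<'E'
from h import *
for n in("scene","top"):
    c=snap(n,f"pics/{n}0.png"); print(n,c["eye"],c["attitude"],c["intrinsics"],c["D"])
print(arm.state(),arm.tip_reach)
E
```

```text
pics
scene [ 0.04998789 -0.62146564  0.53559905] [ 0.78654085 -0.32953398  0.19936653 -0.48271507] [[349.65810718   0.         253.66435064]
 [  0.         349.65810718 193.05381467]
 [  0.           0.           1.        ]] [-0.03274698  0.          0.          0.          0.        ]
top [ 0.3862337  -0.09845288  1.10439143] [-0.69765013  0.70966268 -0.06602608  0.07282674] [[354.64513854   0.         248.34965592]
 [  0.         354.64513854 195.71205237]
 [  0.           0.           1.        ]] [-0.08436717  0.          0.          0.          0.        ]
{'time_s': 0.1, 'joint_positions': array([ 1.12544016e+00,  3.51176197e-01,  1.65238695e+00,  3.36406010e-06,
        1.13909672e+00, -8.45685589e-02]), 'joint_vel': array([ 1.12456987e-03, -1.98874362e-03,  4.02241162e-04, -3.73108714e-04,
       -7.61309280e-04,  6.04851455e-05]), 'effort': array([ 3.00465636e-04, -5.06839657e+01, -2.91875428e+01, -1.63589293e-04,
        2.79635700e-03, -3.46416400e-06]), 'tcp_pos': array([0.19398493, 0.51433272, 0.23880542]), 'eef_rot': array([ 1.79417667e-01,  9.83772848e-01, -5.14587219e-04, -1.41211765e-04]), 'contact_force': array([0.57251877, 0.89879499, 0.84600509]), 'torque': array([ 0.01156097, -0.01617344,  0.02529062]), 'width': 0.08559871700325417} 0.008
```

View pics/scene0.png

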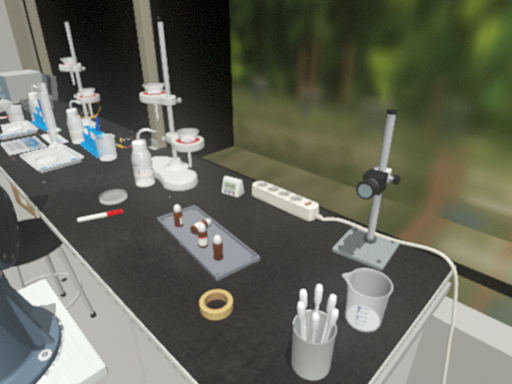

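View pics/top0.png

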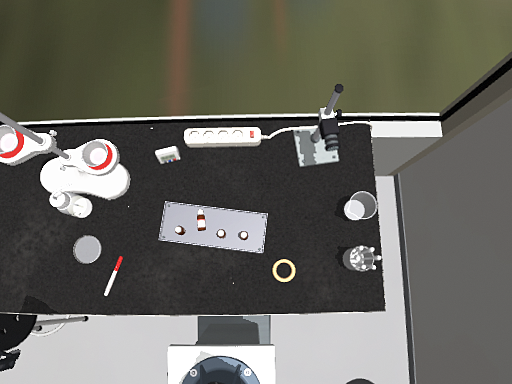

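Scene: lane at about (205,240) with the fallen bottle near (202,225). Top: standing caps at (179,230), (221,233) and (243,235), fallen bottle at (201,220), camera at (330,130). I need enlarged crops.

```bash
python3 - <<'E'
import cv2,numpy as np
t=cv2.imread('pics/top0.png');s=cv2.imread('pics/scene0.png')
def cr(i,x,y,w,h,k): return cv2.resize(i[y:y+h,x:x+w],None,fx=k,fy=k,interpolation=cv2.INTER_CUBIC)
a=np.hstack([cr(t,155,195,120,64,4)[:256,:480],cr(t,290,80,64,64,4)[:,:256+0]])
a=np.hstack([cr(t,155,195,100,75,4),cr(t,290,80,100,75,4)])
b=np.hstack([cr(s,155,195,100,75,4),cr(s,340,150,100,75,4)])
cv2.imwrite('pics/crop0.png',np.vstack([a,b]))
E
```

```text
(no output)
```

View pics/crop0.png

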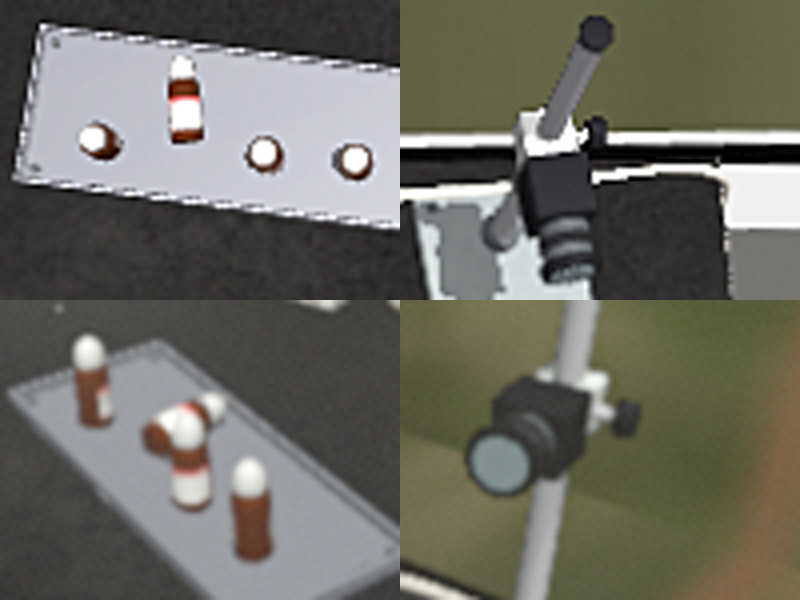

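```bash
python3 - <<'E'
from h import *
t=snap("top");s=snap("scene")
np.set_printoptions(precision=4,suppress=True)
T=lambda x,y:(155+(x+.5)/4-.5,195+(y+.5)/4-.5)
print("fallen cap,base",plane(t,[T(181,56),T(187,143)],.0165))
B=plane(t,[T(93,139),T(264,152),T(355,160)],.069);print("bottles",B)
print("lane cor",plane(t,[T(40,24),T(14,182)],.012))
S=lambda x,y:(155+(x+.5)/4-.5,195+(y-300+.5)/4-.5)
print("scene b1,b2?,b3 caps tops",plane(s,[S(88,345),S(190,420),S(250,465)],.066))
Lt=(290+(570-400)/4,80+270/4);Ls=(340+100/4,150+163/4)
L=tri(t,[Lt],s,[Ls])[0];print("lens",L)
# box top-face outline in top crop
q=[(290+(x-400)/4,80+y/4) for x,y in [(528,160),(595,160),(592,212),(528,208),(540,245),(596,240),(540,285),(596,280)]]
print(plane(t,q,L[2]+.022))
q=[(290+(x-400)/4,80+y/4) for x,y in [(597,32)]];print("column top",plane(t,q,.35))
E
```

```text
fallen cap,base [[0.5648 0.062  0.0165]
 [0.4969 0.0567 0.0165]]
bottles [[ 0.4955  0.1187  0.069 ]
 [ 0.4841 -0.0073  0.069 ]
 [ 0.4772 -0.0738  0.069 ]]
lane cor [[0.593  0.1748 0.012 ]
 [0.469  0.1917 0.012 ]]
scene b1,b2?,b3 caps tops [[ 0.4987  0.1253  0.066 ]
 [ 0.4881 -0.0026  0.066 ]
 [ 0.4821 -0.0682  0.066 ]]
lens [ 0.6948 -0.3192  0.1979  0.0007]
[[ 0.7651 -0.2913  0.2199]
 [ 0.7646 -0.3364  0.2199]
 [ 0.7277 -0.3316  0.2199]
 [ 0.7311 -0.2891  0.2199]
 [ 0.7051 -0.2955  0.2199]
 [ 0.7081 -0.3329  0.2199]
 [ 0.6775 -0.2937  0.2199]
 [ 0.6804 -0.3309  0.2199]]
column top [[ 0.7892 -0.3087  0.35  ]]
```

```bash
cat >> h.py <<'E'
np.set_printoptions(precision=4,suppress=True)
def pose():
    s=arm.state(); return np.array(s["tcp_pos"]),R.from_quat(s["eef_rot"]),s
def frame(zdir,ydir):
    z=np.array(zdir,float);z/=np.linalg.norm(z);y=np.array(ydir,float);y-=y@z*z;y/=np.linalg.norm(y)
    return R.from_matrix(np.c_[np.cross(y,z),y,z])
def delta(p1,r1,p0=None,r0=None):
    "tool-frame shift in mm, rotvec in 8-degree units"
    if p0 is None: p0,r0,_=pose()
    return r0.inv().apply(np.array(p1)-p0)*1e3,(r0.inv()*r1).as_rotvec()/np.deg2rad(8)
E
python3 - <<'E'
from h import *
a=np.deg2rad(25);ax=np.array([.997,.078,0]);y=[-.078,.997,0]
print(delta([.535,.06,.14],frame([0,0,-1],y)))
print(delta([.535,.06,.14],frame(-np.sin(a)*ax-[0,0,np.cos(a)],y)))
E
```

```text
(array([-479.4256, -304.7362,   99.1591]), array([-0.005 , -0.0015, -3.1432]))
(array([-479.4256, -304.7362,   99.1591]), array([ 0.6807,  3.073 , -3.0939]))
```

step_arm(steps=[-20,-13,0,0,0,0,-34,-21,8,0,0,0,-34,-21,8,0,0,0,-34,-21,8,0,0,0,-34,-21,8,0,0,0,-34,-22,8,0,0,0,-34,-22,8,0,0,0,-34,-22,8,0,0,0,-34,-22,8,0,0,0,-34,-22,8,0,0,0,-34,-22,8,0,0,0,-34,-22,8,0,0,0,-34,-22,8,0,0,0,-34,-22,8,0,0,0,-18,-10,3,0,0,0,0,0,0,0,0,-0.8,0,0,0,0,0,-0.8,0,0,0,0,0,-0.8,0,0,0,0,0,-0.75], jaw=-0.3)

```text
time_s: 2.1
tcp_pos: [0.5355, 0.0597, 0.1321]
eef_rot: [-0.042, 0.999, 0.0, -0.0]
contact_force: [0.6, 0.2, 0.9]
width: 0.056
```

```bash
python3 - <<'E'
from h import *
p,r,s=pose();print(s)
a=np.deg2rad(25);ax=np.array([.997,.078,0]);y=[-.078,.997,0]
print(delta([.535,.06,.14],frame(-np.sin(a)*ax-[0,0,np.cos(a)],y)))
c=snap("top");d=snap("scene")
A=cv2.resize(c["img"][190:250,150:250],None,fx=4,fy=4,interpolation=2);B=cv2.resize(d["img"][170:260,150:250],None,fx=4,fy=4,interpolation=2)
cv2.imwrite("pics/pre.png",np.vstack([A,B])[:,:,::-1])
E
```

```text
{'time_s': 2.1, 'joint_positions': array([ 0.0246,  0.4679,  1.7755,  0.    ,  0.8986, -1.6296]), 'joint_vel': array([ 0.0035, -0.0006, -0.0008, -0.0003, -0.0007, -1.0327]), 'effort': array([ -0.1263, -52.3498, -24.3003,  -0.0027,   0.0012,   1.6413]), 'tcp_pos': array([0.5355, 0.0597, 0.1321]), 'eef_rot': array([-0.0417,  0.9991,  0.    , -0.0002]), 'contact_force': array([0.5521, 0.2028, 0.8708]), 'torque': array([-0.017 , -0.0339, -0.0187]), 'width': 0.05600448012232149}
(array([ 0.4487,  0.3565, -7.8835]), array([-0.0081,  3.1224,  0.0376]))
```

View pics/pre.png

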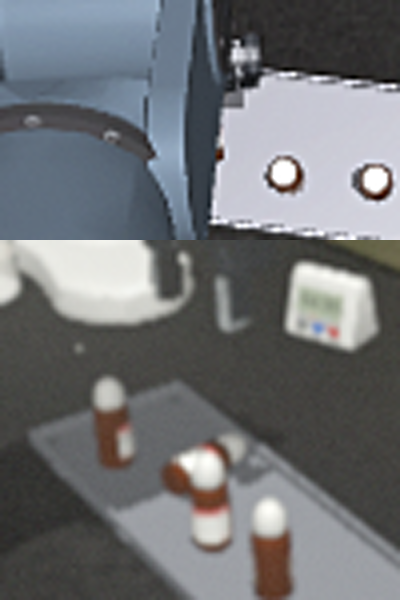

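step_arm(steps=[0,0,0,0,0.78,0,0,0,0,0,0.78,0,0,0,0,0,0.78,0,0,0,0,0,0.78,0,0,0,0,0,0,0])

```text
time_s: 2.7
tcp_pos: [0.5361, 0.0598, 0.131]
eef_rot: [-0.037, 0.975, -0.009, -0.217]
contact_force: [0.5, 0.2, -0.3]
width: 0.0555
```

```bash
cat > kin.py <<'E'
from h import *
from scipy.optimize import least_squares
D=[]
def add(q,p): D.append((q,p))
add([1.12544,.351176,1.652387,0,1.139097,-.08457],[.19398,.51433,.2388])
add([.0246,.4679,1.7755,0,.8986,-1.6296],[.5355,.0597,.1321])
p,r,s=pose();add(s["joint_positions"],p)
def fk(q,v):
    L1,L2,Lt,d,h=v; s2=q[1];s3=q[1]+q[2];s5=s3+q[4]
    rr=L1*np.sin(s2)+L2*np.sin(s3)+Lt*np.sin(s5);z=h+L1*np.cos(s2)+L2*np.cos(s3)+Lt*np.cos(s5)
    c,n=np.cos(q[0]),np.sin(q[0]);return np.array([c*rr-n*d,n*rr+c*d,z])
f=least_squares(lambda v:np.concatenate([fk(q,v)-p for q,p in D]),[.42,.44,.25,.047,.28])
print(f.x,f.fun*1e3)
L1,L2,Lt,d,h=f.x
def ik(r,z,s5): # in-plane r, tool angle from up
    x=r-Lt*np.sin(s5);y=z-h-Lt*np.cos(s5);D2=np.hypot(x,y)
    c=(D2**2-L1**2-L2**2)/2/L1/L2
    if abs(c)>1:return None
    q3=np.arccos(c);q2=np.arctan2(x,y)-np.arctan2(L2*np.sin(q3),L1+L2*np.cos(q3));return np.array([q2,q3,s5-q2-q3])
for a in(0,10,20,25,35,45): print(a,ik(.49,.045,np.pi/2+np.deg2rad(a)),ik(.63,.198,np.pi/2+np.deg2rad(a-30)))
E
python3 kin.py; python3 -c "
from h import *
print(pose())"
```

```text
[0.4359 0.4365 0.2303 0.0449 0.2428] [ 0.7361 -2.2594 -0.0887  1.1977 -1.6145 -2.5352  0.4762  3.2991  2.6239]
0 [ 1.0325  2.3745 -1.8363] [ 0.9089  2.0327 -1.8944]
10 [ 0.8975  2.4227 -1.5749] [ 0.8066  2.1064 -1.6912]
20 [ 0.7573  2.4435 -1.281 ] [ 0.6977  2.1578 -1.4593]
25 [ 0.6904  2.4427 -1.126 ] [ 0.6429  2.174  -1.3334]
35 [ 0.574   2.4189 -0.8112] [ 0.5382  2.1855 -1.0657]
45 [ 0.4913  2.3682 -0.5033] [ 0.4487  2.1688 -0.7848]
(array([0.5361, 0.0598, 0.131 ]), Rotation.from_matrix(array([[-0.9027, -0.0763, -0.4235],
                            [-0.0685,  0.9971, -0.0335],
                            [ 0.4248, -0.0012, -0.9053]])), {'time_s': 2.7, 'joint_positions': array([ 0.0339,  0.6746,  1.4812, -0.0193,  1.4241, -1.6059]), 'joint_vel': array([-0.0005, -0.0579,  0.0802,  0.0016, -0.1303, -0.0126]), 'effort': array([  0.0077, -62.5416, -27.4185,  -0.0928,   2.9915,   0.0261]), 'tcp_pos': array([0.5361, 0.0598, 0.131 ]), 'eef_rot': array([-0.0371,  0.9753, -0.0089, -0.2174]), 'contact_force': array([ 0.4795,  0.1601, -0.2596]), 'torque': array([ 0.0257, -0.2116,  0.0119]), 'width': 0.05548315779110818})
```

```bash
cat > kin2.py <<'E'
from h import *
from scipy.optimize import least_squares
v=[0.4359,0.4365,0.2303,0.0449,0.2428]
E=lambda s,a:R.from_euler(s,a)
def fkR(q): return E('z',q[0])*E('y',q[1]+q[2])*E('z',q[3])*E('y',q[4])*E('z',q[5])
_q=[.0246,.4679,1.7755,0,.8986,-1.6296]; C=fkR(_q).inv()*R.from_quat([-.0417,.9991,0,-.0002])
C=E('z',np.round(C.as_euler('zyx')[0]/(np.pi/2))*np.pi/2)
def fk(q):
    L1,L2,Lt,d,h=v;r=fkR(q)
    p=E('z',q[0]).apply([L1*np.sin(q[1])+L2*np.sin(q[1]+q[2]),d,h+L1*np.cos(q[1])+L2*np.cos(q[1]+q[2])])+Lt*r.as_matrix()[:,2]
    return p,r*C
lo=np.array([-2.75,-.79,.01,-1.57,.07,-2.87]);hi=np.array([2.75,2.1,2.65,4.71,3.14,2.87])
def ik(p,r,q0):
    def e(q):
        a,b=fk(q);return np.r_[(a-p)*5,(r.inv()*b).as_rotvec()]
    s=least_squares(e,np.clip(q0,lo+1e-3,hi-1e-3),bounds=(lo,hi));return s.x,np.abs(s.fun).max()
def tool(yaw,down,half=1): # pointing direction yaw (deg, world), degrees below horizontal; tool y horizontal, left of it
    y,d=np.deg2rad([yaw,down]);return frame([np.cos(y)*np.cos(d),np.sin(y)*np.cos(d),-np.sin(d)],[-np.sin(y)*half,np.cos(y)*half,0])
E
cat > plan.py <<'E'
from kin2 import *
p,r,s=pose();q=np.array(s["joint_positions"]);a,b=fk(q);print(C.as_euler('zyx'),a-p,(r.inv()*b).as_rotvec())
def go(name,path,q):
    for p,yw,dn in path:
        qo=q;q,e=ik(np.array(p),tool(yw,dn),q);print(name,yw,dn,q,"err %.4f dq %.2f"%(e,np.abs(q-qo).max()))
    return q
P=[.53,.06,.15]
q=go("grasp",[([.535,.06,.018],4.5,115)],q)
q=go("lift",[(P,4.5,115)],q)
q=go("yaw",[(P,w,115) for w in(20,35,50)],q)
q=go("pitch",[(P,50,d) for d in range(105,20,-10)],q)
q=go("back",[(P,w,25) for w in (40,30,20)],q)
q=go("low",[([.495,.057,.041],20,25)],q)
q=go("up",[([.495,.057,.15],20,25)],q)
q=go("view",[([.575,-.311,.198],y,-5) for y in(-2,)],q)
E
python3 plan.py
```

```text
[ 1.5708  0.     -0.    ] [ 0.0006 -0.0011  0.0027] [0. 0. 0.]
grasp 4.5 115 [ 0.0359  0.8387  1.5136 -0.0191  1.2253 -1.603 ] err 0.0000 dq 0.20
lift 4.5 115 [ 0.0362  0.6402  1.4955 -0.018   1.4419 -1.6069] err 0.0000 dq 0.22
yaw 20 115 [ 0.0775  0.6358  1.503  -0.1148  1.426  -1.8014] err 0.0000 dq 0.19
yaw 35 115 [ 0.1153  0.6207  1.5286 -0.2059  1.3855 -1.9879] err 0.0000 dq 0.19
yaw 50 115 [ 0.1493  0.5959  1.5705 -0.2928  1.3221 -2.1716] err 0.0000 dq 0.18
pitch 50 105 [ 0.1061  0.5218  1.6539 -0.1968  1.1637 -2.2413] err 0.0000 dq 0.16
pitch 50 95 [ 0.0559  0.4557  1.7384 -0.0752  1.0086 -2.3455] err 0.0000 dq 0.16
pitch 50 85 [-0.0005  0.4007  1.8218  0.0879  0.8649 -2.4992] err 0.0000 dq 0.16
pitch 50 75 [-0.0623  0.36    1.9021  0.3118  0.7462 -2.7214] err 0.0000 dq 0.22
pitch 50 65 [-0.0962  0.3356  1.9571  0.4963  0.6749 -2.87  ] err 0.0554 dq 0.18
pitch 50 55 [-0.0954  0.3162  1.9828  0.5738  0.63   -2.87  ] err 0.1763 dq 0.08
pitch 50 45 [-0.0945  0.2982  2.0028  0.6491  0.597  -2.87  ] err 0.3004 dq 0.08
pitch 50 35 [-0.095   0.2812  2.0182  0.724   0.5751 -2.87  ] err 0.4254 dq 0.07
pitch 50 25 [-0.0982  0.265   2.0301  0.8004  0.5643 -2.87  ] err 0.5492 dq 0.08
back 40 25 [-0.0768  0.2336  2.0918  0.8871  0.4224 -2.87  ] err 0.5099 dq 0.14
back 30 25 [-0.0455  0.2122  2.1421  0.9865  0.2793 -2.87  ] err 0.4686 dq 0.14
back 20 25 [-0.0037  0.2016  2.1788  1.0983  0.1339 -2.87  ] err 0.4291 dq 0.15
low 20 25 [ 0.0188  0.3811  2.1968  1.0782  0.07   -2.87  ] err 0.6061 dq 0.18
up 20 25 [-0.0047  0.122   2.2657  1.0958  0.1255 -2.87  ] err 0.4345 dq 0.26
view -2 -5 [-0.6594  0.3581  1.836   1.1733  0.3724 -2.87  ] err 0.7893 dq 0.65
```

```bash
sed -i 's/half=1)/half=-1)/' kin2.py; sed -i 's/^q=go("grasp"/q[5]+=np.pi\nq=go("grasp"/' plan.py; cat >> plan.py <<'E'
for yw in (-30,-20,0,20):
  for dn in(40,25,10): 
    q0=[-.6,.6,2.2,2.9,1.2,-1.6]; print(yw,dn,ik(np.array([.575,-.311,.198]),tool(-2,-5),q0), ik(np.array([.495,.057,.041]),tool(yw,dn),q0))
E
python3 plan.py
```

```text
[ 1.5708  0.     -0.    ] [ 0.0006 -0.0011  0.0027] [0. 0. 0.]
grasp 4.5 115 [ 0.0359  0.8387  1.5136 -0.0191  1.2253  1.5386] err 0.0000 dq 0.20
lift 4.5 115 [ 0.0362  0.6402  1.4955 -0.018   1.4419  1.5347] err 0.0000 dq 0.22
yaw 20 115 [ 0.0775  0.6358  1.503  -0.1148  1.426   1.3402] err 0.0000 dq 0.19
yaw 35 115 [ 0.1153  0.6207  1.5286 -0.2059  1.3855  1.1537] err 0.0000 dq 0.19
yaw 50 115 [ 0.1493  0.5959  1.5705 -0.2928  1.3221  0.97  ] err 0.0000 dq 0.18
pitch 50 105 [ 0.1061  0.5218  1.6539 -0.1968  1.1637  0.9003] err 0.0000 dq 0.16
pitch 50 95 [ 0.0559  0.4557  1.7384 -0.0752  1.0086  0.7961] err 0.0000 dq 0.16
pitch 50 85 [-0.0005  0.4007  1.8218  0.0879  0.8649  0.6424] err 0.0000 dq 0.16
pitch 50 75 [-0.0623  0.36    1.9021  0.3118  0.7462  0.4202] err 0.0000 dq 0.22
pitch 50 65 [-0.1273  0.3371  1.9771  0.6065  0.6737  0.1196] err 0.0000 dq 0.30
pitch 50 55 [-0.1929  0.3352  2.0444  0.9425  0.6693 -0.2297] err 0.0000 dq 0.35
pitch 50 45 [-0.2556  0.3567  2.1013  1.2507  0.7385 -0.5589] err 0.0000 dq 0.33
pitch 50 35 [-0.3117  0.4025  2.1453  1.4853  0.8657 -0.8223] er
[... 2330 characters left out ...]
49,  0.907 ,  2.4023,  3.1858,  1.5638, -1.5633]), np.float64(1.1775818099969434e-13))
20 40 (array([-0.8175,  0.698 ,  2.0252,  2.3406,  1.3619, -1.2736]), np.float64(8.881784197001252e-15)) (array([-0.1469,  0.5503,  2.3644,  2.5227,  0.6795, -1.3996]), np.float64(2.126271381186484e-12))
20 25 (array([-0.8175,  0.698 ,  2.0252,  2.3406,  1.3619, -1.2736]), np.float64(8.881784197001252e-15)) (array([-0.1987,  0.7056,  2.4059,  2.5862,  1.1088, -1.5533]), np.float64(1.0363598867968449e-10))
20 10 (array([-0.8175,  0.698 ,  2.0252,  2.3406,  1.3619, -1.2736]), np.float64(8.881784197001252e-15)) (array([-0.2324,  0.9025,  2.3841,  2.5692,  1.5179, -1.6504]), np.float64(1.2659761711164563e-09))
```

step_arm(steps=[0,0,0,0,0,1,0,0,0,0,0,1,0,0,0,0,0,1,0,0,0,0,0,1,0,0,0,0,0,1,0,0,0,0,0,1,0,0,0,0,0,1,0,0,0,0,0,1,0,0,0,0,0,1,0,0,0,0,0,1,0,0,0,0,0,1,0,0,0,0,0,1,0,0,0,0,0,1,0,0,0,0,0,1,0,0,0,0,0,1,0,0,0,0,0,1,0,0,0,0,0,1,0,0,0,0,0,1,0,0,0,0,0,1,0,0,0,0,0,1])

```text
time_s: 4.7
tcp_pos: [0.5353, 0.0598, 0.1324]
eef_rot: [0.955, 0.204, -0.213, -0.028]
contact_force: [0.0, -0.1, 0.1]
width: 0.0557
```

step_arm(steps=[0,0,0,0,0,1,0,0,0,0,0,1,0,0,0,0,0,0.5,0,0,0,0,0,0])

```text
time_s: 5.1
tcp_pos: [0.5353, 0.0598, 0.1324]
eef_rot: [0.976, 0.037, -0.215, 0.009]
contact_force: [0.2, 1.0, 0.7]
width: 0.0555
```

```bash
python3 - <<'E'
from kin2 import *
print(delta([.535,.06,.050],tool(4.5,115)));print(delta([.535,.06,.018],tool(4.5,115)));print(arm.state()["joint_positions"])
E
```

```text
(array([34.3097, -0.3454, 74.9428]), array([ 0.0017, -0.0227, -0.0165]))
(array([ 47.7413,  -0.3832, 103.9874]), array([ 0.0017, -0.0227, -0.0165]))
[ 0.0339  0.6686  1.4866 -0.0192  1.4192  1.5354]
```

step_arm(steps=[9,0,20,0,0,0,9,0,20,0,0,0,9,0,20,0,0,0,8,0,16,0,0,0,6,0,14,0,0,0,6.5,0,14,0,0,0,0,0,0,0,0,0])

```text
time_s: 5.8
tcp_pos: [0.5338, 0.0597, 0.0162]
eef_rot: [0.975, 0.039, -0.217, 0.009]
contact_force: [0.2, -0.6, -1.3]
width: 0.0553
```

step_arm(steps=[0,0,0,0,0,0,0,0,0,0,0,0,0,0,0,0,0,0,0,0,0,0,0,0,0,0,0,0,0,0,0,0,0,0,0,0,0,0,0,0,0,0], jaw=1, newtons=25)

```text
time_s: 6.5
tcp_pos: [0.5353, 0.0597, 0.0187]
eef_rot: [0.976, 0.039, -0.215, 0.009]
contact_force: [2.4, -0.5, 6.1]
width: 0.0239
```

```bash
python3 - <<'E'
from h import *
p,r,s=pose();print(p,s["width"],s["contact_force"])
d=snap("scene");B=cv2.resize(d["img"][170:260,150:270],None,fx=5,fy=5,interpolation=2)
cv2.imwrite("pics/grip.png",B[:,:,::-1])
E
```

```text
[0.5353 0.0597 0.0187] 0.023936269051189982 [ 2.3917 -0.534   6.1439]
```

View pics/grip.png

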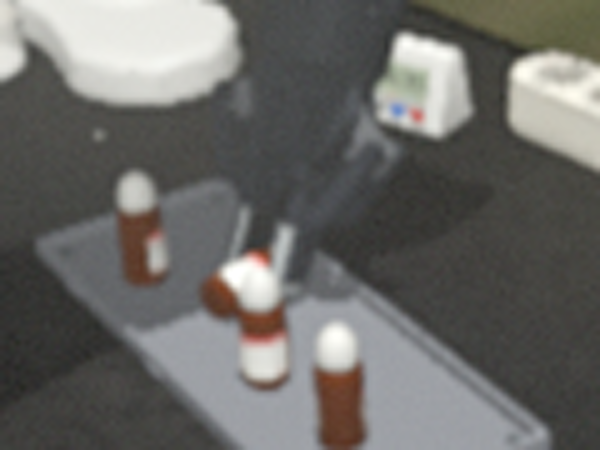

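step_arm(steps=[-4,0,-10,0,0,0,-9,0,-20,0,0,0,-9,0,-20,0,0,0,-9,0,-20,0,0,0,-9,0,-20,0,0,0,-9,0,-20,0,0,0,-5,0,-10,0,0,0,0,0,0,-0.3,0,-0.65,0,0,0,-0.3,0,-0.65,0,0,0,-0.3,0,-0.65,0,0,0,-0.3,0,-0.65,0,0,0,-0.3,0,-0.65,0,0,0,-0.3,0,-0.65,0,0,0,-0.3,0,-0.65,0,0,0,-0.3,0,-0.65])

```text
time_s: 8.05
tcp_pos: [0.5361, 0.0599, 0.1493]
eef_rot: [0.883, 0.417, -0.196, 0.091]
contact_force: [0.7, -0.0, 0.7]
width: 0.0237
```

```bash
python3 - <<'E'
from kin2 import *
p,r,s=pose();print(p,s["width"],s["joint_positions"],r.as_matrix());print(delta(p,tool(50,25),p,r))
E
```

```text
[0.5361 0.0599 0.1493] 0.023726319916287205 [ 0.1574  0.6081  1.5496 -0.2901  1.3304  0.9637] [[ 0.5747  0.7726 -0.2697]
 [ 0.7013 -0.6349 -0.3241]
 [-0.4217 -0.0029 -0.9067]]
(array([0., 0., 0.]), array([-0.0496, 11.2426,  0.0689]))
```

step_arm(steps=[0,0,0,0,0.6,0,0,0,0,0,0.6,0,0,0,0,0,0.6,0,0,0,0,0,0.6,0,0,0,0,0,0.6,0,0,0,0,0,0.6,0,0,0,0,0,0.6,0,0,0,0,0,0.6,0,0,0,0,0,0.6,0,0,0,0,0,0.6,0,0,0,0,0,0.6,0,0,0,0,0,0.6,0,0,0,0,0,0.6,0,0,0,0,0,0.6,0,0,0,0,0,0.6,0,0,0,0,0,0.6,0,0,0,0,0,0.6,0,0,0,0,0,0.6,0,0,0,0,0,0.45,0,0,0,0,0,0])

```text
invalid input at $.steps: expected a multiple of 6 numbers
```

```bash
python3 - <<'E'
from kin2 import *
p,r,s=pose();print(p,s["width"],s["joint_positions"],r.as_matrix());print(delta([.535,.06,.15],tool(15,25),p,r))
print(delta([.535,.06,.15],tool(50,25),p,r))
E
```

```text
[0.5361 0.0599 0.1493] 0.023726319916287205 [ 0.1574  0.6081  1.5496 -0.2901  1.3304  0.9637] [[ 0.5747  0.7726 -0.2697]
 [ 0.7013 -0.6349 -0.3241]
 [-0.4217 -0.0029 -0.9067]]
(array([-0.8483, -0.9528, -0.3216]), array([-1.7082, 10.8534,  4.621 ]))
(array([-0.8483, -0.9528, -0.3216]), array([-0.0496, 11.2426,  0.0689]))
```

step_arm(steps=[0,0,0,0,0.6,0,0,0,0,0,0.6,0,0,0,0,0,0.6,0,0,0,0,0,0.6,0,0,0,0,0,0.6,0,0,0,0,0,0.6,0,0,0,0,0,0.6,0,0,0,0,0,0.6,0,0,0,0,0,0.6,0,0,0,0,0,0.6,0,0,0,0,0,0.6,0,0,0,0,0,0.6,0,0,0,0,0,0.6,0,0,0,0,0,0.6,0,0,0,0,0,0.6,0,0,0,0,0,0.6,0,0,0,0,0,0.6,0,0,0,0,0,0.6,0,0,0,0,0,0.45,0,0,0,0,0,0,0])

```text
time_s: 10.05
tcp_pos: [0.5358, 0.0596, 0.1484]
eef_rot: [0.764, 0.357, 0.486, -0.231]
contact_force: [-0.1, 0.1, -1.3]
width: 0.0239
```

```bash
python3 - <<'E'
from kin2 import *
p,r,s=pose();print(p,s["width"],s["joint_positions"]);print(delta([.495,.057,.15],tool(20,25),p,r))
print(delta([.535,.06,.15],tool(50,25),p,r))
d=snap("scene");B=cv2.resize(d["img"][110:260,120:320],None,fx=4,fy=4,interpolation=2)
cv2.imwrite("pics/up.png",B[:,:,::-1])
E
```

```text
[0.5358 0.0596 0.1484] 0.023926871975742024 [-0.4154  0.5588  2.1553  1.6278  1.0639 -1.0913]
(array([-10.5006, -29.7388, -26.0289]), array([-3.4474, -0.0019,  1.5652]))
(array([ 1.3666, -0.8858, -0.8164]), array([-0.0478, -0.0116, -0.0176]))
```

View pics/up.png

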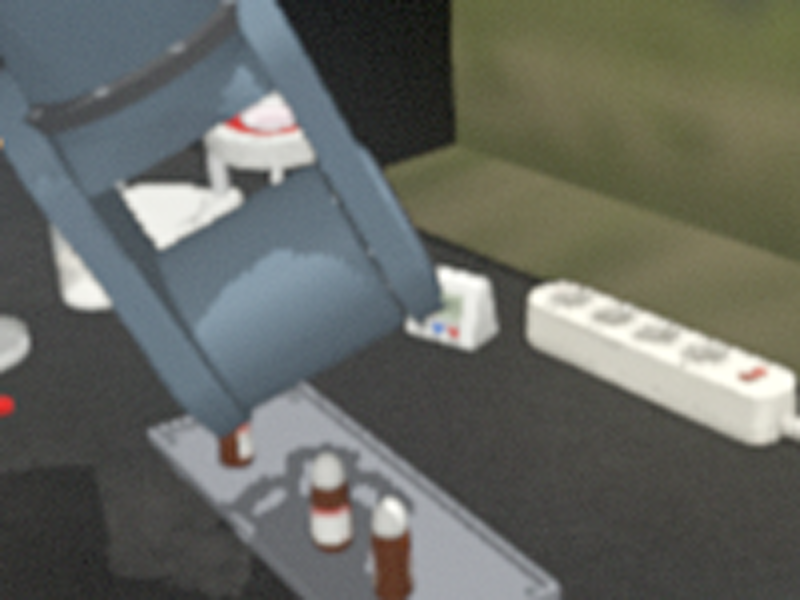

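step_arm(steps=[0,0,0,-0.5,0,0.22,0,0,0,-0.5,0,0.22,0,0,0,-0.5,0,0.22,0,0,0,-0.5,0,0.22,0,0,0,-0.5,0,0.22,0,0,0,-0.5,0,0.22,0,0,0,-0.5,0,0.22,0,0,0,0,0,0])

```text
time_s: 10.9
tcp_pos: [0.5359, 0.0614, 0.15]
eef_rot: [0.83, 0.147, 0.531, -0.09]
contact_force: [-0.1, 0.6, -0.5]
width: 0.0237
```

```bash
python3 - <<'E'
from kin2 import *
p,r,s=pose();print(p,s["width"],s["joint_positions"]);
r1=tool(20,25)
for z in(.145,.06,.046): print(delta([.492,.056,z],r1,p,r))
t=snap("top");d=snap("scene")
A=cv2.resize(t["img"][180:260,140:260],None,fx=5,fy=5,interpolation=2);B=cv2.resize(d["img"][110:260,120:320],None,fx=3,fy=3,interpolation=2)
cv2.imwrite("pics/up2.png",B[:,:,::-1])
E
```

```text
[0.5359 0.0614 0.15  ] 0.02374462486977726 [-0.2009  0.4872  2.3667  2.4976  0.8979 -1.3904]
(array([-22.57  ,  -9.8577, -37.0375]), array([ 0.0404, -0.0191,  0.042 ]))
(array([-99.6998, -10.5112,  -1.3224]), array([ 0.0404, -0.0191,  0.042 ]))
(array([-112.4035,  -10.6189,    4.5601]), array([ 0.0404, -0.0191,  0.042 ]))
```

View pics/up2.png

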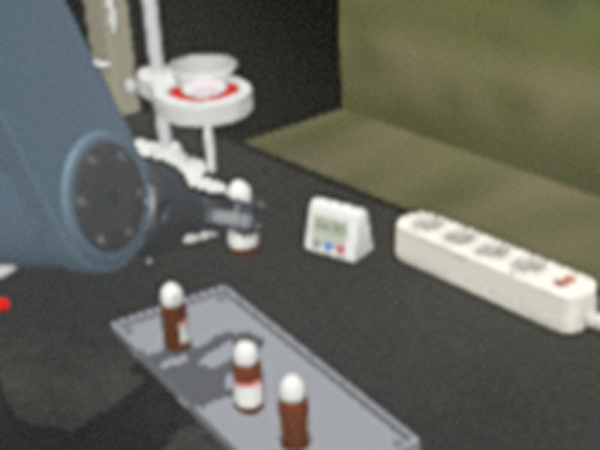

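step_arm(steps=[-11,-5,-18,0.04,-0.02,0.04,-12,-5,-19,0,0,0,-14,0,6,0,0,0,-18,0,8.3,0,0,0,-18,0,8.3,0,0,0,-18,0,8.3,0,0,0,-14,0,6.4,0,0,0,-4.5,0,2.1,0,0,0,0,0,0,0,0,0])

```text
time_s: 11.9
tcp_pos: [0.4918, 0.0541, 0.0488]
eef_rot: [0.831, 0.146, 0.529, -0.093]
contact_force: [-0.1, 0.5, -0.8]
width: 0.0239
```

step_arm(steps=[-0.9,0,0.4,0,0,0,-0.9,0,0.4,0,0,0,0,0,0,0,0,0])

```text
time_s: 12.2
tcp_pos: [0.4918, 0.0542, 0.0478]
eef_rot: [0.83, 0.146, 0.53, -0.093]
contact_force: [0.0, 0.7, -0.8]
width: 0.0237
```

```bash
python3 - <<'E'
from kin2 import *
p,r,s=pose();print(p,s["width"],s["contact_force"],s["torque"])
for z in(.042,): print(delta([.492,.056,z],tool(20,25),p,r))
d=snap("scene");B=cv2.resize(d["img"][165:265,150:270],None,fx=5,fy=5,interpolation=2)
cv2.imwrite("pics/low.png",B[:,:,::-1])
E
```

```text
[0.4918 0.0542 0.0478] 0.02369304700554251 [ 0.0428  0.7028 -0.7889] [-0.1187  0.4606 -0.021 ]
(array([-4.9005, -1.6339,  3.1623]), array([ 0.0114, -0.0102,  0.0048]))
```

View pics/low.png

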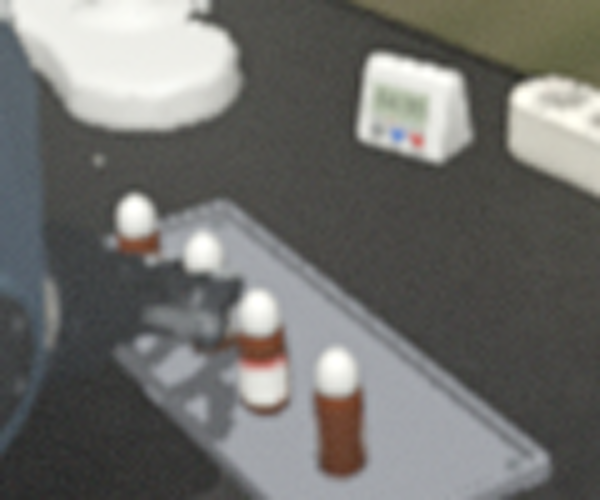

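step_arm(steps=[-1.8,0,0.8,0,0,0,-1.4,0,0.6,0,0,0,0,0,0,0,0,0])

```text
time_s: 12.55
tcp_pos: [0.4917, 0.0542, 0.0439]
eef_rot: [0.83, 0.146, 0.53, -0.093]
contact_force: [-0.6, -1.3, 4.2]
width: 0.024
```

step_arm(steps=[-0.9,0,0.4,0,0,0,0,0,0,0,0,0])

```text
time_s: 12.75
tcp_pos: [0.4919, 0.0542, 0.0438]
eef_rot: [0.83, 0.146, 0.531, -0.093]
contact_force: [-3.4, -0.0, 12.4]
width: 0.0237
```

step_arm(steps=[-0.9,0,0.4,0,0,0,0,0,0,0,0,0])

```text
time_s: 12.95
tcp_pos: [0.4921, 0.054, 0.0435]
eef_rot: [0.829, 0.146, 0.532, -0.092]
contact_force: [-6.1, -3.5, 19.5]
width: 0.0242
```

step_arm(steps=[1.8,0,-0.8,0,0,0,0,0,0,0,0,0])

```text
time_s: 13.15
tcp_pos: [0.4915, 0.0542, 0.0437]
eef_rot: [0.831, 0.146, 0.529, -0.093]
contact_force: [0.7, -0.1, 0.4]
width: 0.0238
```

step_arm(steps=[0,0,0,0,0,0,0,0,0,0,0,0,0,0,0,0,0,0,0,0,0,0,0,0,0,0,0,0,0,0,0,0,0,0,0,0,0,0,0,0,0,0,0,0,0,0,0,0,0,0,0,0,0,0], jaw=0)

```text
time_s: 14.05
tcp_pos: [0.4915, 0.0542, 0.0437]
eef_rot: [0.831, 0.146, 0.529, -0.093]
contact_force: [-0.5, -0.7, -0.2]
width: 0.0428
```

```bash
python3 - <<'E'
from kin2 import *
p,r,s=pose();print(p,s["width"],s["contact_force"])
d=snap("scene");B=cv2.resize(d["img"][165:265,150:270],None,fx=5,fy=5,interpolation=2)
print(proj(d,[[.493,.0555,.070],[.490,.0557,.07],[.4955,.12,.07],[.484,-.0073,.07]])-[150,165])
cv2.imwrite("pics/rel.png",B[:,:,::-1])
E
```

```text
[0.4915 0.0542 0.0437] 0.04280064042741394 [-0.5386 -0.7032 -0.1967]
[[39.8285 49.3506]
 [38.8478 49.74  ]
 [26.6011 40.6701]
 [51.8647 59.6084]]
```

View pics/rel.png

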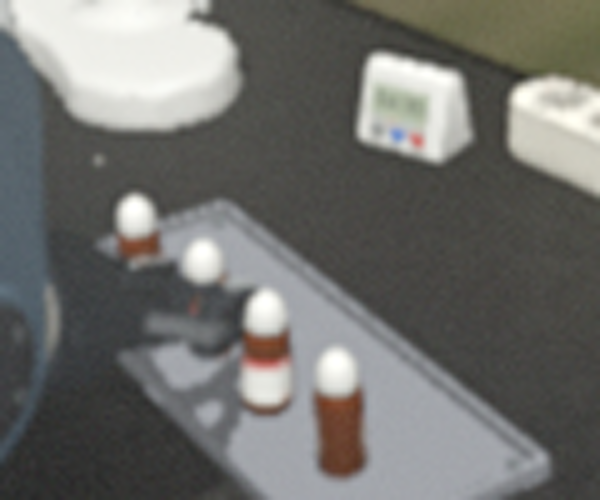

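Pose is released and standing (cap at (203,240) level with neighbours). Wait briefly more, then regrip.

step_arm(steps=[0,0,0,0,0,0,0,0,0,0,0,0,0,0,0,0,0,0,0,0,0,0,0,0,0,0,0,0,0,0])

```text
time_s: 14.6
tcp_pos: [0.4915, 0.0542, 0.0437]
eef_rot: [0.831, 0.146, 0.529, -0.093]
contact_force: [-0.2, 0.6, -0.1]
width: 0.0428
```

```bash
python3 - <<'E'
from kin2 import *
d=snap("scene");t=snap("top")
a=cv2.imread("pics/rel.png")
hs=lambda g:[(x/5+150,y/5+165) for x,y in g]
print("cap centre on z=.06 (fallen,b1,b2,b3):",plane(d,hs([(202,262),(136,216),(266,312),(337,372)]),.058))
print("base b2,b3 bottom front:",plane(d,hs([(266,410),(340,474)]),.004))
s0=cv2.imread("pics/scene0.png")[:,:,::-1].astype(int);df=np.abs(d["img"].astype(int)-s0).sum(2)
print("diff around b3,b1:",df[225:262,205:235].mean(),df[200:230,170:180].mean())
def cap(img,x0,x1,y0,y1):
    m=(img[y0:y1,x0:x1].min(2)>170); v,u=np.nonzero(m);return u.mean()+x0,v.mean()+y0,m.sum()
print("b2 then/now",cap(s0,195,212,215,240),cap(d["img"],195,212,215,240));print("b3",cap(s0,210,226,230,245),cap(d["img"],210,226,230,245))
E
```

```text
cap centre on z=.06 (fallen,b1,b2,b3): [[ 0.496   0.0588  0.058 ]
 [ 0.4999  0.1257  0.058 ]
 [ 0.4894 -0.0044  0.058 ]
 [ 0.4803 -0.0708  0.058 ]]
base b2,b3 bottom front: [[ 0.4812 -0.0087  0.004 ]
 [ 0.4737 -0.0765  0.004 ]]
diff around b3,b1: 23.336036036036035 95.24666666666667
b2 then/now (np.float64(201.87155963302752), np.float64(225.651376146789), np.int64(109)) (np.float64(203.013698630137), np.float64(228.3972602739726), np.int64(73))
b3 (np.float64(216.77941176470588), np.float64(238.58823529411765), np.int64(68)) (np.float64(216.89473684210526), np.float64(238.5), np.int64(76))
```

step_arm(steps=[0,0,0,0,0,0,0,0,0,0,0,0,0,0,0,0,0,0,0,0,0,0,0,0,0,0,0,0,0,0,0,0,0,0,0,0,0,0,0,0,0,0], jaw=1, newtons=35)

```text
time_s: 15.4
tcp_pos: [0.4915, 0.0541, 0.0438]
eef_rot: [0.83, 0.146, 0.53, -0.093]
contact_force: [0.3, -0.8, 0.8]
width: 0.0236
```

```bash
python3 - <<'E'
from kin2 import *
p,r,s=pose();q=np.array(s["joint_positions"]);print(r.as_matrix()@[0,1,0])
b=np.array([-.4994,.025,.866]);rf=tool(-3,-5);pf=np.array([.575,-.311,.198])+.007*b-.002*rf.as_matrix()[:,2]
up=p+[0,0,.15]
m=np.array([.53,-.2,.194])
for P,T in[(up,r),(m,r),(pf,r),(pf,tool(-3,25)),(pf,rf)]:
    q,e=ik(P,T,q);print(q,e)
print("up",delta(up,r));print("tr",delta(pf,r,up,r));print("yaw",delta(pf,tool(-3,25),pf,r)[1]);print("pitch",delta(pf,rf,pf,tool(-3,25))[1]);print(pf)
E
```

```text
[ 0.3406 -0.9402  0.0009]
[-0.2096  0.1812  2.4488  2.3408  0.7306 -1.1737] 2.957117745117088e-10
[-0.7868  0.4018  2.1101  1.6455  0.968  -0.8672] 1.2412293415309253e-13
[-0.881   0.5504  1.8208  1.4829  1.0298 -0.7005] 3.3306690738754696e-15
[-0.7888  0.4446  2.0015  1.953   0.7156 -0.8553] 5.90518627920089e-13
[-0.8196  0.677   2.0456  2.3555  1.3571 -1.2777] 6.5147887085004186e-12
up (array([135.9887,   0.1369, -63.3013]), array([0., 0., 0.]))
tr (array([-12.6302, 369.6198, -50.3461]), array([0., 0., 0.]))
yaw [-2.5937 -0.0061  1.2155]
pitch [ 0.    3.75 -0.  ]
[ 0.5695 -0.3107  0.2039]
```

step_arm(steps=[6,0,-3,0,0,0,15,0,-7,0,0,0,20,0,-9,0,0,0,20,0,-9,0,0,0,20,0,-9,0,0,0,20,0,-9,0,0,0,20,0,-10,0,0,0,15,0,-7,0,0,0,0,0,0,0,0,0])

```text
time_s: 16.3
tcp_pos: [0.4919, 0.0543, 0.1959]
eef_rot: [0.83, 0.146, 0.531, -0.092]
contact_force: [0.6, -0.0, -1.0]
width: 0.0236
```

step_arm(steps=[0,10,-1,0,0,0,-1,24,-3,0,0,0,-1,24,-3,0,0,0,-1,24,-3,0,0,0,-1,24,-3,0,0,0,-1,24,-3,0,0,0,-1,24,-3,0,0,0,-1,24,-3,0,0,0,-1,24,-4,0,0,0,-1,24,-4,0,0,0,-1,24,-4,0,0,0,-1,24,-4,0,0,0,-1,24,-4,0,0,0,-1,24,-4,0,0,0,-1,24,-4,0,0,0,0,14,-2,0,0,0,0,10,-1,0,0,0,0,0,0,0,0,0])

```text
time_s: 18.1
tcp_pos: [0.5671, -0.3124, 0.2028]
eef_rot: [0.831, 0.146, 0.529, -0.093]
contact_force: [-0.5, 1.2, 0.4]
width: 0.0239
```

step_arm(steps=[0,0,0,-0.4,0,0.19,0,0,0,-0.45,0,0.21,0,0,0,-0.45,0,0.21,0,0,0,-0.45,0,0.21,0,0,0,-0.45,0,0.21,0,0,0,-0.4,0,0.19,0,0,0,0,0.5,0,0,0,0,0,0.5,0,0,0,0,0,0.5,0,0,0,0,0,0.5,0,0,0,0,0,0.5,0,0,0,0,0,0.5,0,0,0,0,0,0.5,0,0,0,0,0,0.25,0,0,0,0,0,0,0])

```text
time_s: 19.6
tcp_pos: [0.5668, -0.311, 0.2021]
eef_rot: [0.676, -0.019, 0.737, 0.019]
contact_force: [0.3, 1.0, -0.8]
width: 0.0234
```

```bash
python3 - <<'E'
from kin2 import *
p,r,s=pose();print(p,s["width"],s["joint_positions"])
b=np.array([-.4994,.025,.866]);rf=tool(-3,-5);print(delta([.5695,-.3107,.2039],rf))
t=snap("top","pics/top_f.png");d=snap("scene","pics/scene_f.png")
f=lambda c,x,y,w,h:cv2.resize(c["img"][y:y+h,x:x+w],(600,300),interpolation=2)
cv2.imwrite("pics/fin.png",np.vstack([f(t,270,100,120,60),f(d,260,120,160,80)])[:,:,::-1])
E
```

```text
[ 0.5668 -0.311   0.2021] 0.023441292283676717 [-0.8708  0.7648  2.0768  2.3206  1.4513 -1.3499]
(array([ 1.5396, -0.4578,  2.819 ]), array([ 0.0083,  0.0079, -0.0144]))
```

View pics/fin.png

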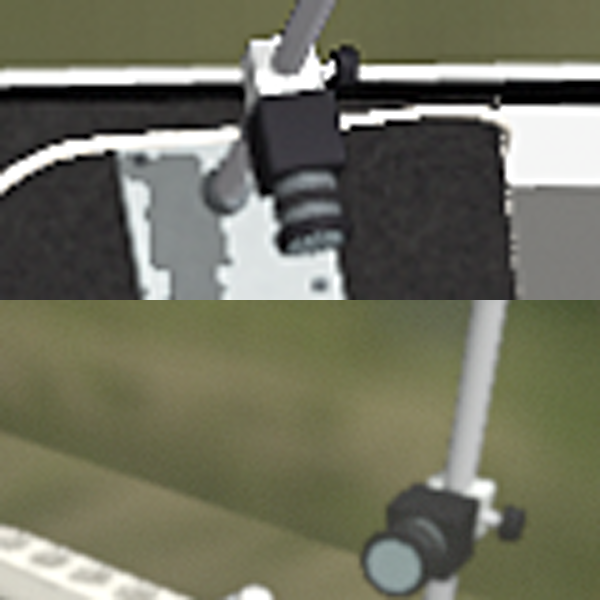

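```bash
python3 - <<'E'
from kin2 import *
t=snap("top");d=snap("scene")
L=tri(t,[(334-.4,148-.4)],d,[(365.1-.4,190.1-.4)])[0];print("lens",L)
g=lambda x,y:(270+x/5-.4,100+y/5-.4)
q=plane(t,[g(118,152),g(139,298)],.008);v=q[1]-q[0];print("plate edge dir",v/np.linalg.norm(v))
q=plane(t,[g(342,155),g(335,95),g(270,190),g(250,100)],L[2]+.022);print("box right/left edge dirs",(q[0]-q[1])/np.linalg.norm(q[0]-q[1]),(q[2]-q[3])/np.linalg.norm(q[2]-q[3]))
f=lambda c,x,y,w,h:cv2.resize(c["img"][y:y+h,x:x+w],(600,300),interpolation=2)
cv2.imwrite("pics/fin2.png",np.vstack([f(t,270,130,120,60),f(d,270,150,120,60)])[:,:,::-1])
E
```

```text
lens [ 0.6924 -0.3203  0.202   0.0027]
plate edge dir [-0.9958 -0.0912  0.    ]
box right/left edge dirs [-0.9993 -0.0364  0.    ] [-0.9895 -0.1448  0.    ]
```

View pics/fin2.png

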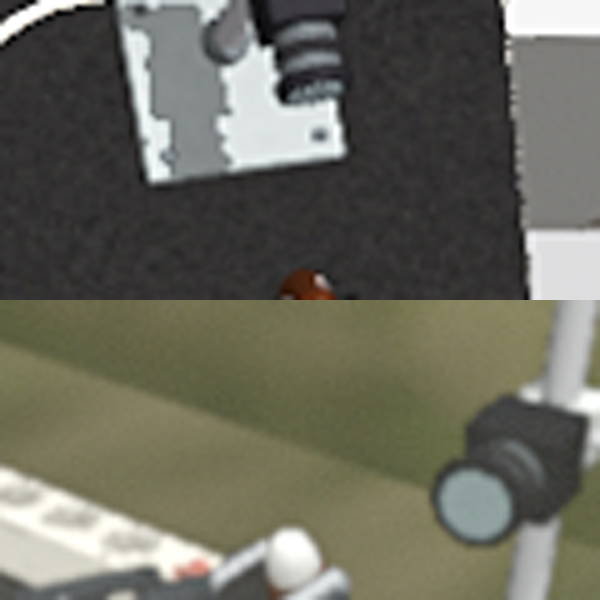

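```bash
python3 - <<'E'
from kin2 import *
l=np.array([-.9962,-.087,0]);b=.5*l+[0,0,.866];rf=tool(5,-5)
pf=np.array([.574,-.330,.200])+.007*b-.002*rf.as_matrix()[:,2];print(pf,delta(pf,rf))
E
```

```text
[ 0.5685 -0.3305  0.2059] (array([ 1.773 , 18.7279,  2.6347]), array([1.0032, 0.0001, 0.088 ]))
```

step_arm(steps=[1,5,1,0,0,0,1,9,1,0,0,0,0,5,1,0,0,0,0,0,0,0.34,0,0.03,0,0,0,0.34,0,0.03,0,0,0,0.32,0,0.03,0,0,0,0,0,0,0,0,0,0,0,0,0,0,0,0,0,0,0,0,0,0,0,0])

```text
time_s: 20.8
tcp_pos: [0.5689, -0.3307, 0.2058]
eef_rot: [0.675, 0.029, 0.737, -0.032]
contact_force: [0.8, 0.2, -0.2]
width: 0.0237
```

```bash
python3 - <<'E'
from kin2 import *
p,r,s=pose();print(p,s["width"],s["joint_vel"])
l=np.array([-.9962,-.087,0]);b=.5*l+[0,0,.866];rf=tool(5,-5);print(delta([.5685,-.3305,.2059],rf))
t=snap("top");d=snap("scene")
base=p+.002*r.as_matrix()[:,2]-.040*b;V=[base,base+.066*b];print("pred base,cap px",proj(t,V),proj(d,V))
f=lambda c,x,y:cv2.resize(c["img"][y:y+75,x:x+120],(600,375),interpolation=2)
cv2.imwrite("pics/end.png",f(d,290,150)[:,:,::-1])
B=cv2.resize(np.hstack([t["img"][130:210,280:400],t["img"][190:270,150:270]]),None,fx=3,fy=3)
C=np.vstack([f(d,270,165)[:300],np.pad(B[:240],((0,0),(0,0),(0,0)))[:,:600]]);cv2.imwrite("pics/end.png",C[:,:,::-1])
E
```

```text
[ 0.5689 -0.3307  0.2058] 0.02369936048514929 [-0.0001  0.0004 -0.0029 -0.0026  0.0015 -0.0005]
(array([ 0.1137, -0.2482, -0.3521]), array([ 0.0058, -0.0039, -0.0054]))
pred base,cap px [[336.259  187.4048]
 [343.4364 195.148 ]] [[341.4943 221.068 ]
 [336.5786 201.8542]]
```

View pics/end.png

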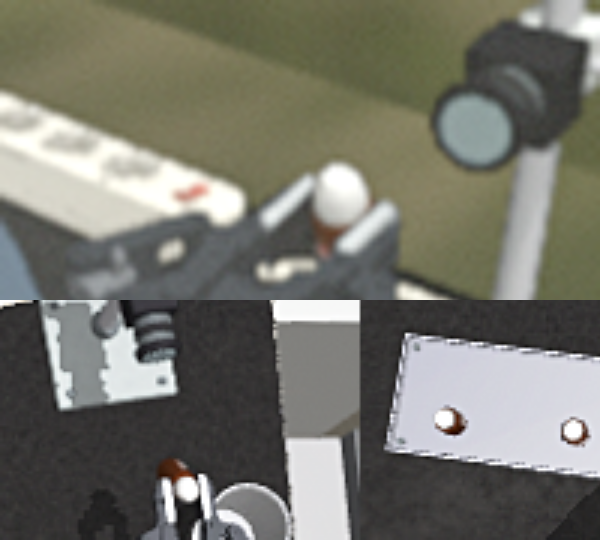

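```bash
python3 -c "
from bench import arm
print(arm.close_job()); s=arm.state(); print(s['time_s'],s['width'],s['tcp_pos'])"
```

```text
the job is handed in; nothing more can be done
None
the job is handed in; nothing more can be done
```

I stood the fallen bottle up in its gap and let go, and it stayed up by itself. I then gripped it again and carried it to the inspection camera. I handed the job in at about 21 s with the bottle still held there. No verdict came back.

**Standing:** the fingers were open to 43 mm for about 1 s around the 25 mm bottle, and the bottle was still upright afterwards. Its cap was in line with the row, 63 mm and 67 mm from its neighbours.

**At the camera:**
- **Pose:** the tool was within 0.5 mm of where I aimed it. The bottle's middle should be about 120 mm in front of the lens, leaning about 30° with its base toward the lens. The fingers read 23.7 mm, so the grip was holding.
- **Top camera:** the base pointed at the lens, and the cap was within about 2 px of where I expected it.
- **Scene camera:** the cap appeared about 4 px (5–8 mm) higher than predicted, which is inside the 30 mm tolerance.

**What disagreed:**
- **Lens direction:** my first estimate was about 8° off. I corrected it from the stand's base plate and moved the bottle about 19 mm sideways. This assumes the plate lines up with the camera; the box edges roughly agreed.
- **bottle_2:** its cap appeared shifted by about 1–3 px when I let go, probably from a light finger touch. That is a few millimetres, and it was still standing in the last picture. I did not measure the standing bottles again at the end; bottle_3 was out of that view, but had not moved in the earlier check.

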